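Put the charged torch away in the swivel-cover tidy

TASK

Put the charged stick torch away in the round tidy: turn the tidy's swivel cover until its opening is squarely over the compartment whose outer wall has the notch with the short metal channel, then take the torch out of the charging block and lower it, tail first, through the opening until it stands on that compartment's floor and leans outward in the notch. Lower it gently, do not drop it in; do not press the phone tray's release button, and leave the key dish, the knocker figurine and the power bank where they are.

Things in the scene. Friction and masses are not known exactly. Their poses are not given: they have to be found in the camera images.
- tidy: Round tidy, a dark steel drum 180 mm across, 100 mm high, fixed; origin at the centre of its underside, z up. Outer wall 6 mm thick (inner radius 84 mm), central pillar of radius 28 mm, four 90 degree compartments centred on its own -x, -y, +x, +y axes, floor 8 mm above the underside. Only the compartment on its own -x side has a notch in the outer wall; it is empty.
- notch (a point): Middle of the bottom of the notch in the drum's outer wall, 87 mm from the drum's axis along its own -x, 80 mm above the console. The notch is 34 mm wide, 20 mm deep from the rim and open at the top; a bright metal channel of the same width carries it outward to 110 mm from the axis, its cheeks 10 mm higher than the rim.
- bay (a point): Centre of the notched compartment, 60 mm from the drum's axis along the drum's own -x, at the height of the cover's top, 96 mm above the console.
- cover (a joint): Angle (rad) of the flat aluminium cover disc in the drum's mouth (165 mm across, top 96 mm above the console) about the drum's vertical axis: 0 or a whole turn when its opening is centred over the notched compartment, growing counter-clockwise from above. Turns freely past a whole turn either way; needs 0.12 N m (2 to 3 N at the tab), does not coast, stays where left.
- opening (a point): Centre of the cover's opening, 60 mm from the axis. The opening is a sector of 76 degrees cut out from 28 mm from the axis right to the cover's edge; it turns with the cover.
- tab (a point): Centre of the upright steel thumb tab on the cover, diametrically opposite the opening. The tab is a radial fin 42 mm long (34 to 76 mm from the axis), 8 mm thick and 22 mm high above the cover's top; its top is 118 mm above the console. It can be pushed sideways from either side.
- torch_center (a point): Centre, half-way up, of the stick torch: a 170 mm long round metal stick, about 140 g, body 24 mm in diameter, the top 40 mm a head of 30 mm, flat tail. z axis from tail to head. At the start it stands upright, tail down, in a loose well 28 mm wide and 30 mm deep in the charging block, its tail 30 mm above the console.
- torch_tail (a point): Middle of the torch's flat tail end (85 mm below its centre along its axis).
- torch_head (a point): Middle of the torch's head end (85 mm above its centre along its axis).
- charger: Charging block, 110 mm (x) by 170 mm (y) by 60 mm high, fixed on the console; origin at the centre of its underside. Torch well at its own (0, -52 mm); chrome button at its own (-15 mm, +35 mm), standing 22 mm above the top.
- phone_button (a joint): Travel (m) of the round chrome push button on the charging block's top, which releases the phone tray: 0 up, 0.006 fully pressed. Leave it alone.
- key_dish: White ceramic key dish, 120 mm across and 32 mm high, holding keys and a coin; origin at the centre of its underside. Leave it where it is.
- knocker: Bronze door knocker figurine on a stone foot 70 by 80 mm, 108 mm high; origin at the centre of its underside. Leave it where it is.
- power_bank: Grey rubber power bank lying flat, 70 by 140 by 18 mm; origin at the centre of its underside. Leave it where it is.
Mind the look-alikes: they are no part of the job. There is more than one size of the part that bears torch_center; the job needs the middle-sized.

How it is judged:
By the outcome, as a careful person would: the job done as asked, in the order asked, and still so for the second after the job is handed in, with the robot touching nothing.
It also fails if it takes over 64 s, if anything falls off the work surface, if the arm or the gripper's body presses on something with over 40 N, if the wrist force passes 120 N, or if a joint passes its speed limit or range.

ROBOT

A 6-joint arm with a two-finger parallel gripper is mounted at the origin on the work surface. World frame = base frame: x ahead of the robot, y to its left, z up, the work surface at z = 0. Lengths are in m, angles in degrees, forces in N, time in s.
With the tool pointing down it reaches from about 0.3 to 0.875 m from the base axis. Payload 6.4 kg.
Tool frame: the origin (TCP) lies on the centre line of the jaws, within the pads' length; the fingertips stand 14 mm ahead of it and the grasp point (between the pads) lies 5 mm behind it (ctrl.tcp_to_tips is the distance from the TCP to the fingertips, in m); x points along the fingers, z is the direction in which the jaws open and shut, and the axes are right-handed (so a half turn about x gives the same grasp; the last joint's range is limited). The gripper opens to 88 mm and grips with 3 to 60 N. Pads are 18 mm wide; open, the fingers measure 123 mm over their backs; the gripper's body (75 mm by 187 mm) begins 45 mm behind the grasp point.
Start: joints at [65.128, 10.359, 92.074, -0, 77.567, -11.82], TCP at [0.13, 0.56, 0.253] pointing down, gripper open.
Joint ranges: [-171.53, 171.53], [-51.25, 118.39], [17.06, 147.69], [-65.23, 245.23], [0, 150.52], [-178.68, 178.68]. Speed limits (degrees/s): [147.25, 147.25, 172.46, 180, 180, 180].

INTERFACE

Orientations are given as [roll, pitch, yaw] about the fixed x, y, z axes, in that order (R = Rz(yaw) Ry(pitch) Rx(roll)).
In Python, from bench import ctrl gives the robot as it stands.
- The arm moves only by the tool drive_tool, never from a script. Its argument "commands" is a list of rows, each a list of 6 numbers: the shift along the tool's x, y, z in m, then the turn, a rotation vector about the tool's x, y, z in degrees. A call has 1 to 20 rows; each row shifts and turns the pose as measured when the row begins, along the tool's axes as they then stand; what a row does not reach is not made up. A row lasts 1/12 s, in which the tool goes at most 41.7 mm and 7.16 degrees, less where a joint would pass 70% of its speed; a pose out of reach is approached as far as the arm can. A call with a gripper value outside its range is refused whole. "jaw" is the closure, from 0 (fully open) to 1 (shut), set as the call begins (left out, the last holds). The fingers move at their own pace and stop on an object; "force" is the grip in N (left out, the last holds). Time passes only in rows, so rows that do not move let the fingers close. It gives the time, the measured TCP pose, the force and the opening at its end, in the units of the state.
- ctrl.state(): the state, without advancing time (a new reading comes with each control period).
- ctrl.capture(name): name is "side" or "top" or "wrist"; returns (picture, depth): 400x640x3 uint8, red, green, blue; 400x640 float32, m along the optical axis (not along the pixel's ray), 0 where there is no reading.
- ctrl.camera_params(name): a dict with "fx", "fy", "cx", "cy" (pixels), "view" (4x4, takes a point from world to camera coordinates); the wrist camera has in their place "tool_from_camera" (4x4, takes a point from camera to tool coordinates, whose origin is the TCP and whose axes are the tool frame's). Camera axes: x right, y up, looking along -z (the intrinsics and any distortion apply to the point x, -y, -z); pixel columns grow to the right and rows downward; lengths in m; the calibration is good to about 2 mm. A picture is of the moment at which its call begins: read the wrist's pose just before it. camera_params takes no time and is no camera call.
- ctrl.job_done(): hands the job in, once; it reports no verdict.
The state is a dict: "time_s": time; "joints": joint angles; "dq": joint speeds; "tau": joint torques, N m; "tool_pos": TCP position; "tool_rot": TCP orientation; "contact_force": force on the tool from outside, world axes, zero at the start; "ft_torque": the same for the moment, N m; "finger_gap": finger opening in m.
Only numpy, scipy, OpenCV 4.12 (cv2) and the standard library are available. Lean on these libraries where they do the work, as an engineer would, in place of code of your own. Each camera call takes 0.05 s, during which the arm holds its last target.

## Working session

There is one attempt and no reset: what is moved stays moved. The work goes in short steps, Python scripts to look and compute and a tool call to move; the robot and the scene stay as the last step left them, time stands still between calls to the robot, and variables do not carry over. Pictures are saved under pics/ and viewed, and the job is handed in when it is done.

Besides the shell and the picture viewer there is one more tool, called after "Emit:" by a JSON object that holds its "api" and its "payload". drive_tool: Moves the arm, as the interface text tells. Its arguments: {"type":"object","properties":{"commands":{"type":"array"},"jaw":{"type":"number"},"force":{"type":"number"}},"required":["commands"]}

```bash
mkdir -p pics; ls; cat > h.py <<'E'
import numpy as np, cv2
from scipy.spatial.transform import Rotation as R
from bench import ctrl
def cap(name,fn):
    s=ctrl.state(); p,d=ctrl.capture(name); cv2.imwrite('pics/'+fn+'.png',p[:,:,::-1]); np.savez('pics/'+fn+'.npz',p=p,d=d,pos=s['tool_pos'],rot=s['tool_rot']); return p,d,s
def pose(s):
    T=np.eye(4); T[:3,:3]=R.from_euler('xyz',s['tool_rot'],degrees=True).as_matrix(); T[:3,3]=s['tool_pos']; return T
def cloud(name,d,s=None):
    c=ctrl.camera_params(name); v,u=np.mgrid[:d.shape[0],:d.shape[1]]
    x=(u-c['cx'])/c['fx']*d; y=(v-c['cy'])/c['fy']*d
    P=np.stack([x,-y,-d,np.ones_like(d)],-1)
    M=np.linalg.inv(np.array(c['view'])) if 'view' in c else pose(s)@np.array(c['tool_from_camera'])
    return (P@M.T)[...,:3]
def load(fn):
    z=np.load('pics/'+fn+'.npz'); return z['p'],z['d'],dict(tool_pos=z['pos'],tool_rot=z['rot'])
E
python3 - <<'E'
from h import *
for n in ['side','top','wrist']:
    cap(n,n+'0'); print({k:(np.round(v,4).tolist() if not isinstance(v,str) else v) for k,v in ctrl.camera_params(n).items()})
print(ctrl.state())
E
```

```text
pics
{'fx': 407.0798, 'fy': 407.0798, 'cx': 317.7079, 'cy': 194.8739, 'view': [[0.8508, -0.5253, 0.0131, -0.4914], [0.3517, 0.5878, 0.7286, -0.3027], [-0.3905, -0.6153, 0.6848, -0.7462], [0.0, 0.0, 0.0, 1.0]]}
{'fx': 455.6202, 'fy': 455.6202, 'cx': 328.0092, 'cy': 199.1057, 'view': [[-0.0017, -0.9999, 0.0113, 0.0104], [0.9967, -0.0008, 0.0806, -0.5965], [-0.0806, 0.0114, 0.9967, -1.0034], [0.0, 0.0, 0.0, 1.0]]}
{'fx': 321.8013, 'fy': 321.8013, 'cx': 320.5339, 'cy': 196.0761, 'tool_from_camera': [[0.0003, 0.2926, -0.9562, -0.1333], [0.0002, 0.9562, 0.2926, 0.0756], [1.0, -0.0003, 0.0002, 0.0001], [0.0, 0.0, 0.0, 1.0]]}
{'time_s': 0.15, 'joints': array([ 6.51304096e+01,  1.03921541e+01,  9.21159999e+01,  5.53387918e-04,
        7.75681431e+01, -1.18192019e+01]), 'dq': array([ 0.06282053, -0.20228841, -0.25704972, -0.01961718,  0.05628882,
       -0.02897745]), 'tau': array([ 3.31295378e-04, -4.34230399e+01, -3.42177486e+01,  7.01085711e-02,
        3.55307129e-02, -1.12033351e-04]), 'tool_pos': array([0.12964925, 0.55980717, 0.25203777]), 'tool_rot': array([ 167.77509806,   89.92370101, -115.27541001]), 'contact_force': array([ 0.98543957, -0.38259721, -0.89021021]), 'ft_torque': array([-0.02088145,  0.06443337,  0.01864431]), 'finger_gap': 0.08803029496870853}
```

View pics/top0.png

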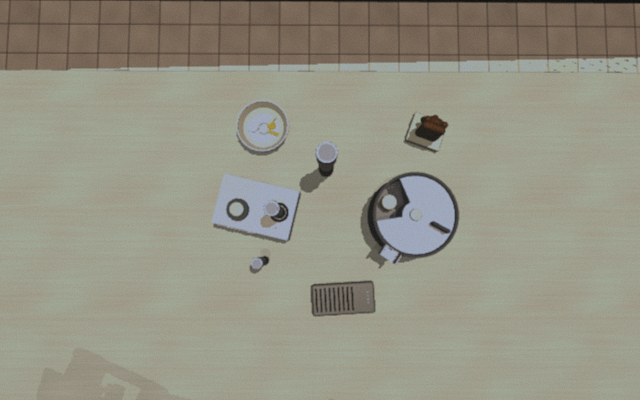

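View pics/side0.png

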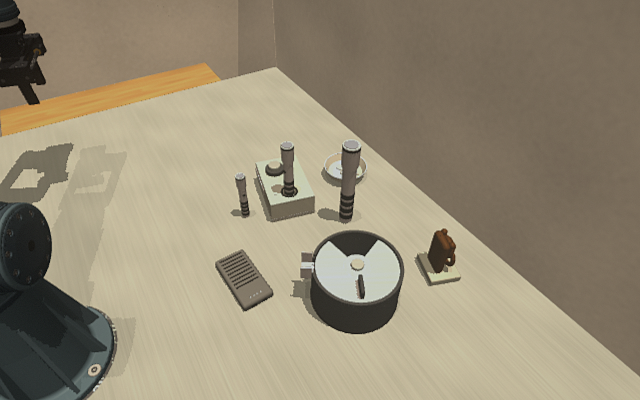

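View pics/wrist0.png

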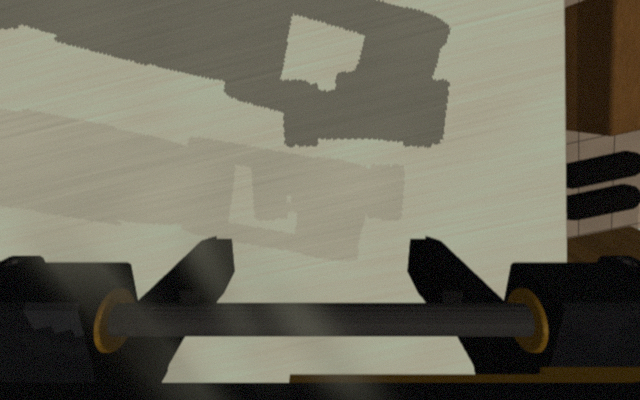

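The top view has the tidy at about (414,214) with its channel at (390,255), the opening toward (390,195) and the tab at (440,228). The torch in the charger has its head at (272,209), the button is at (237,209), and there are lookalike torches at (326,152) and (257,264). Next I'll measure these.

```bash
python3 - <<'E'
from h import *
p,d,s=load('top0'); C=cloud('top',d)
def at(u,v): return np.round(C[v,u],4).tolist()
for n,(u,v) in dict(table=(150,200),pillar=(416,214),disc=(430,200),blob=(390,203),tab=(440,228),chan=(390,256),head=(272,209),btn=(237,209),block=(255,190),bank=(345,298),big=(326,152)).items(): print(n,at(u,v))
Z=C[...,2]; X=C[...,0];Y=C[...,1]
# tidy rim/cover points
m=(Z>.088)&(Z<.104)&(np.hypot(X-C[214,416,0],Y-C[214,416,1])<.11)
pts=np.c_[X[m],Y[m]].astype(np.float32); print('rim circ',cv2.minEnclosingCircle(pts),len(pts))
def big(m,c,r,n):
    m=m&(np.hypot(X-c[0],Y-c[1])<r); q=np.c_[X[m],Y[m]].astype(np.float32); print(n,m.sum(),q.mean(0),Z[m].mean(),cv2.minAreaRect(q),cv2.minEnclosingCircle(q))
big(Z>.108,(X[228,440],Y[228,440]),.05,'tab')
big(Z>.19,(X[209,272],Y[209,272]),.04,'head')
big((Z>.05)&(Z<.066),(X[190,255],Y[190,255]),.15,'block')
big((Z>.075)&(Z<.09),(X[209,237],Y[209,237]),.03,'btn')
ims=cv2.resize(p[150:290,190:480],None,fx=2.7,fy=2.7,interpolation=cv2.INTER_CUBIC); cv2.imwrite('pics/topz.png',ims[:,:,::-1])
# side
p,d,s=load('side0'); C=cloud('side',d);X,Y,Z=C[...,0],C[...,1],C[...,2]
big((Z>.192)&(Z<.21),C[147,287],.03,'head side')
for n,(u,v) in dict(pillar=(357,265),tab=(361,285),table=(150,250)).items(): print(n,C[v,u])
ims=cv2.resize(p[130:340,210:470],None,fx=2.8,fy=2.8,interpolation=cv2.INTER_CUBIC); cv2.imwrite('pics/sidez.png',ims[:,:,::-1])
E
```

```text
table [0.5968, 0.4184, -0.0003]
pillar [0.559, -0.1726, 0.1023]
disc [0.5885, -0.2035, 0.0974]
blob [0.5863, -0.1275, 0.0425]
tab [0.5296, -0.2184, 0.1166]
chan [0.4714, -0.1202, 0.0828]
head [0.5638, 0.1156, 0.2026]
btn [0.571, 0.2031, 0.0821]
block [0.6137, 0.169, 0.0587]
bank [0.3757, -0.028, 0.0176]
big [0.666, 0.0155, 0.2286]
rim circ ((0.549929678440094, -0.16856206953525543), 0.09952227771282196) 4745
tab 86 [ 0.5308217  -0.22029857] 0.11601385486672057 ((0.5309451818466187, -0.22089935839176178), (0.0410776361823082, 0.007961457595229149), 60.781742095947266) ((0.5316869020462036, -0.2213142216205597), 0.02064160816371441)
head 209 [0.5650988 0.116375 ] 0.19997493577443573 ((0.5649197101593018, 0.11630181223154068), (0.02951459214091301, 0.028205977752804756), 89.35782623291016) ((0.5651723146438599, 0.1165744736790657), 0.01510982308536768)
block 3314 [0.5778627  0.16565822] 0.059368065865184866 ((0.5941503643989563, 0.1592119038105011), (0.18732672929763794, 0.22328327596187592), 65.32569122314453) ((0.5961295962333679, 0.14249977469444275), 0.12998665869235992)
btn 180 [0.5706121  0.20350923] 0.08099707574679507 ((0.5716294050216675, 0.2014191895723343), (0.031015001237392426, 0.036141421645879745), 15.784401893615723) ((0.5670687556266785, 0.20096684992313385), 0.020367497578263283)
head side 128 [0.56380934 0.11388709] 0.19966346894945125 ((0.5651134252548218, 0.11636267602443695), (0.02923884429037571, 0.028853144496679306), 59.44042205810547) ((0.565197765827179, 0.11720908433198929), 0.015550476498901844)
pillar [ 0.55580483 -0.17655081  0.10447119]
tab [ 0.52886769 -0.22445564  0.11836072]
table [0.22603274 0.16173258 0.00262957]
```

```bash
ls pics
```

```text
side0.npz
side0.png
sidez.png
top0.npz
top0.png
topz.png
wrist0.npz
wrist0.png
```

View pics/topz.png

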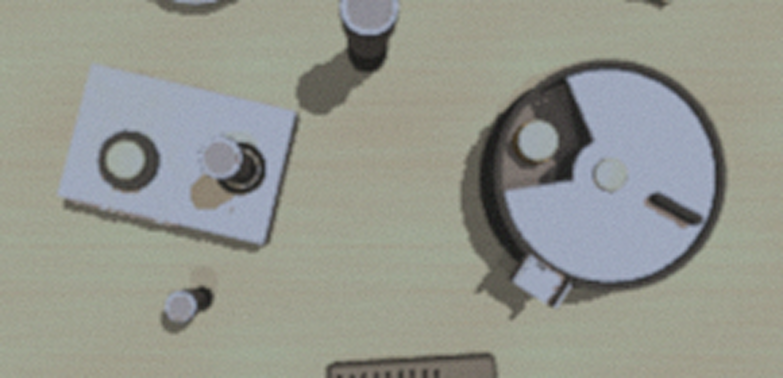

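View pics/sidez.png

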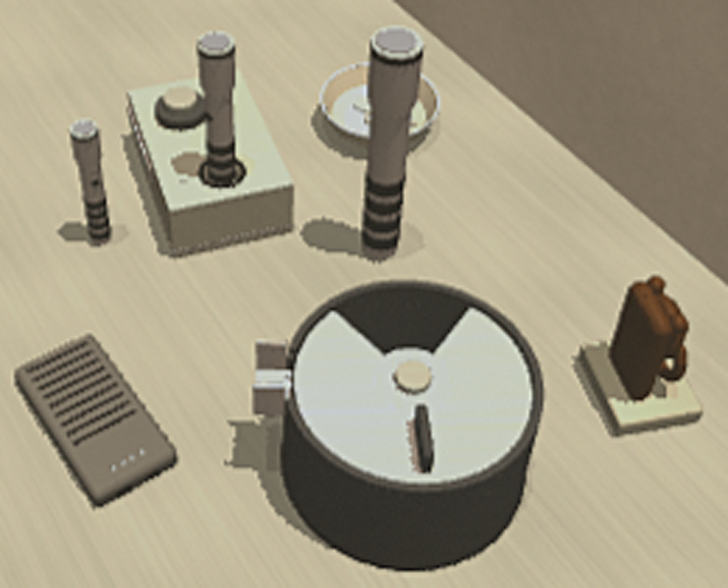

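```bash
cat > meas.py <<'E'
from h import *
from scipy.optimize import least_squares
def tidy(name,fn):
    p,d,s=load(fn); C=cloud(name,d,s);X,Y,Z=C[...,0],C[...,1],C[...,2]
    r0=np.hypot(X-.556,Y+.173)
    m=((Z>.094)&(Z<.106)&(r0<.1)).astype(np.uint8)
    # exclude channel by angle later; use hull of rim
    pts=C[(m>0)]
    ch=pts[(pts[:,2]>.1)]
    c=np.array([.556,-.173])
    for it in range(5):
        a=np.arctan2(pts[:,1]-c[1],pts[:,0]-c[0]); r=np.hypot(pts[:,0]-c[0],pts[:,1]-c[1])
        E=[]
        for k in np.arange(-180,180,5):
            q=np.abs((np.degrees(a)-k+180)%360-180)<2.5
            if abs((k+116+180)%360-180)<25 or q.sum()<5: continue
            qq=np.where(q)[0]; E.append(pts[qq[np.argsort(r[qq])[-3]],:2])
        E=np.array(E)
        f=least_squares(lambda t:np.hypot(E[:,0]-t[0],E[:,1]-t[1])-t[2],[*c,.09],loss='soft_l1',f_scale=.002)
        c=f.x[:2]
    print(name,'centre',f.x, np.abs(f.fun).mean())
    a=np.degrees(np.arctan2(Y-c[1],X-c[0])); r=np.hypot(X-c[0],Y-c[1])
    m=(r>.094)&(r<.112)&(Z>.07)&(Z<.13); print('chan',m.sum(),np.median(a[m]),C[m].mean(0), a[m].min(),a[m].max(),r[m].max())
    m=(r>.03)&(r<.08)&(Z>.107)&(Z<.13)
    if m.sum(): print('tab',m.sum(),np.degrees(np.arctan2((Y[m]-c[1]).mean(),(X[m]-c[0]).mean())),C[m].mean(0))
    m=(r>.04)&(r<.072)&(Z<.088)&(Z>-.01); k=np.sort((a[m]-90)%360+90); print('opening',np.percentile(k,[2,50,98]),m.sum())
    return c
if __name__=='__main__':
    tidy('top','top0'); tidy('side','side0')
    for n in ['top','side']:
        p,d,s=load(n+'0');C=cloud(n,d);X,Y,Z=C[...,0],C[...,1],C[...,2]
        for lo in [.07,.1,.13,.16,.185]:
            m=(Z>lo)&(Z<lo+.02)&(np.hypot(X-.565,Y-.1165)<.04); 
            if m.sum()>3: print(n,lo,m.sum(),C[m].mean(0))
E
python3 meas.py
```

```text
top centre [ 0.55801501 -0.1729721   0.08855255] 0.0009412750012166392
chan 177 147.79764671917943 [ 0.47261367 -0.11790741  0.08667488] 134.16492320564763 158.5517161196198 0.11113427055453647
tab 86 -119.8812360586065 [ 0.53082172 -0.22029854  0.11601385]
opening [ 91.61312654 409.59685401 448.73896161] 545
side centre [ 0.55832168 -0.17296202  0.08899529] 0.0013078846479867034
chan 240 139.6341173956239 [ 0.47481016 -0.11513512  0.09380094] 133.03733926067227 158.5041615247089 0.11159804257670525
tab 107 -119.57849884049425 [ 0.53012261 -0.22264475  0.11657544]
opening [424.15368982 424.15368982 424.15368982] 1
top 0.07 7 [0.56158899 0.10653919 0.07968256]
top 0.1 12 [0.56053059 0.10825569 0.10829977]
top 0.16 15 [0.56083358 0.10548218 0.16899569]
top 0.185 214 [0.56493879 0.11613377 0.19966354]
side 0.07 59 [0.56177803 0.10946118 0.08020764]
side 0.1 65 [0.56126947 0.11042889 0.10989358]
side 0.13 69 [0.56148115 0.11017746 0.13970816]
side 0.16 91 [0.56072036 0.10756212 0.17030998]
side 0.185 161 [0.56339209 0.11253188 0.19732323]
```

```bash
python3 - <<'E'
from h import *
s=ctrl.state(); T=pose(s); print(np.round(T,3), [np.degrees(np.arctan2(T[1,i],T[0,i])) for i in (1,2)])
c=np.array([.5582,-.173])
for n in ['top','side']:
    p,d,_=load(n+'0');C=cloud(n,d);X,Y,Z=C[...,0],C[...,1],C[...,2]
    r=np.hypot(X-c[0],Y-c[1]);a=np.degrees(np.arctan2(Y-c[1],X-c[0]))
    m=(r>.095)&(r<.115)&(Z>.07)&(Z<.125)
    q=C[m]; rect=cv2.minAreaRect(q[:,:2].astype(np.float32)); print(n,rect, np.degrees(np.arctan2(rect[0][1]-c[1],rect[0][0]-c[0])))
    for az in [142,144,146,148,150]:
        t=np.radians(az);u=(q[:,:2]-c)@[np.cos(t),np.sin(t)];w=(q[:,:2]-c)@[-np.sin(t),np.cos(t)]
        for nm,k in (('fl',q[:,2]<.09),('chk',q[:,2]>.1)):
            print(az,nm,k.sum(),'tang',np.round([w[k].min(),w[k].max()],4),'rad',np.round([u[k].min(),u[k].max()],4), np.round(np.sort(w[k]),3)[::6] if az==146 else '')
E
```

```text
[[-0.001 -0.974  0.226  0.13 ]
 [-0.001  0.226  0.974  0.56 ]
 [-1.     0.    -0.001  0.252]
 [ 0.     0.     0.     1.   ]] [np.float64(166.94948142202455), np.float64(76.94950244896823)]
top ((0.4729781746864319, -0.1167197972536087), (0.04035886377096176, 0.01612047292292118), 56.30329132080078) 146.5593635640341
142 fl 119 tang [-0.0124  0.0259] rad [0.0929 0.1107] 
142 chk 34 tang [-0.0126  0.0286] rad [0.0925 0.1105] 
144 fl 119 tang [-0.0158  0.0222] rad [0.0937 0.1105] 
144 chk 34 tang [-0.0159  0.0249] rad [0.0933 0.1101] 
146 fl 119 tang [-0.0191  0.0184] rad [0.0943 0.1102] [-0.019 -0.013 -0.011 -0.009 -0.007 -0.006 -0.004 -0.002 -0.     0.001
  0.003  0.005  0.007  0.008  0.01   0.012  0.013  0.015  0.017  0.018]
146 chk 34 tang [-0.0192  0.0212] rad [0.094  0.1096] [-0.019 -0.018 -0.017  0.018  0.019  0.02 ]
148 fl 119 tang [-0.0226  0.015 ] rad [0.0942 0.1104] 
148 chk 34 tang [-0.0227  0.0175] rad [0.0934 0.1102] 
150 fl 119 tang [-0.0263  0.0116] rad [0.0934 0.1106] 
150 chk 34 tang [-0.0264  0.0137] rad [0.0926 0.1107] 
side ((0.47411787509918213, -0.1162732094526290
[... 162 characters left out ...]
0151  0.029 ] rad [0.0919 0.1108] 
144 fl 104 tang [-0.0167  0.0249] rad [0.0927 0.1104] 
144 chk 82 tang [-0.0184  0.0252] rad [0.0927 0.1103] 
146 fl 104 tang [-0.0203  0.0215] rad [0.0935 0.1098] [-0.02  -0.019 -0.018 -0.018 -0.017 -0.017 -0.015 -0.013 -0.012 -0.01
 -0.007 -0.006  0.018  0.019  0.019  0.02   0.02   0.021]
146 chk 82 tang [-0.0217  0.0214] rad [0.0935 0.1096] [-0.022 -0.02  -0.018 -0.018 -0.018 -0.017 -0.017 -0.016  0.018  0.019
  0.019  0.02   0.02   0.02 ]
148 fl 104 tang [-0.0239  0.0181] rad [0.093  0.1098] 
148 chk 82 tang [-0.025   0.0176] rad [0.093  0.1094] 
150 fl 104 tang [-0.0275  0.0147] rad [0.0922 0.1102] 
150 chk 82 tang [-0.0285  0.0138] rad [0.0922 0.1099]
```

Emit:
{"api": "drive_tool", "payload": {"commands": [[0,0,0,7.11,0,0],[0,0,0,7.11,0,0],[0,0,0,7.11,0,0],[0,0,0,7.11,0,0],[0,0,0,7.11,0,0],[0,0,0,7.11,0,0],[0,0,0,7.11,0,0],[0,0,0,7.11,0,0],[0,0,0,7.11,0,0],[0,0,0,7.11,0,0],[0,0,0,7.11,0,0],[0,0,0,7.11,0,0],[0,0,0,7.11,0,0],[0,0,0,7.11,0,0],[0,0,0,7.11,0,0]], "jaw": 0.5}}

```text
time_s: 1.4
tool_pos: [0.1281, 0.5565, 0.2459]
tool_rot: [-84.1, 89.3, -114.8]
contact_force: [-0.0, -0.1, -0.2]
finger_gap: 0.044
```

```bash
cat >> h.py <<'E'
def Rt(jaz,tilt=0,taz=146.3):
    # tool-down with jaw(z) azimuth jaz; then tilted so tool back leans toward azimuth taz by tilt deg
    a=np.radians(jaz); z=np.array([np.cos(a),np.sin(a),0]); x=np.array([0,0,-1.]); y=np.cross(z,x)
    M=np.c_[x,y,z]
    t=np.radians(taz); ax=np.cross([0,0,1],[np.cos(t),np.sin(t),0])
    return R.from_rotvec(np.radians(tilt)*ax).as_matrix()@M
def go(pos,jaz,tilt=0,n=1):
    s=ctrl.state();T=pose(s); M=Rt(jaz,tilt)
    dp=T[:3,:3].T@(np.array(pos)-T[:3,3]); rv=np.degrees(R.from_matrix(T[:3,:3].T@M).as_rotvec())
    print('t',round(s['time_s'],2),'pos',np.round(s['tool_pos'],4),'j',np.round(s['joints'],1),'gap',round(s['finger_gap'],4),'F',np.round(s['contact_force'],1))
    print('tool shift',np.round(dp,4),'turn',np.round(rv,2),'| per row',np.round(dp/n,4),np.round(rv/n,2), '|shift in target axes',np.round(M.T@(np.array(pos)-T[:3,3]),4))
E
python3 -c "
from h import *
go([.5309,-.2209,.20],-29.7,n=1)
go([.5309,-.2209,.24],-29.7,n=22)"
```

```text
t 1.4 pos [0.1281 0.5565 0.2459] j [65.1 10.7 92.5 -0.  77.5 95.8] gap 0.044 F [-0.  -0.1 -0.2]
tool shift [ 0.0527 -0.4623  0.7431] turn [-0.99  0.07  0.73] | per row [ 0.0527 -0.4623  0.7431] [-0.99  0.07  0.73] |shift in target axes [ 0.0459 -0.4757  0.735 ]
t 1.4 pos [0.1281 0.5565 0.2459] j [65.1 10.7 92.5 -0.  77.5 95.8] gap 0.044 F [-0.  -0.1 -0.2]
tool shift [ 0.0127 -0.4628  0.7431] turn [-0.99  0.07  0.73] | per row [ 0.0006 -0.021   0.0338] [-0.04  0.    0.03] |shift in target axes [ 0.0059 -0.4757  0.735 ]
```

Emit:
{"api": "drive_tool", "payload": {"commands": [[-0.001,-0.021,0.0338,0,0,0.1],[-0.001,-0.021,0.0338,0,0,0.1],[-0.001,-0.021,0.0338,0,0,0.1],[-0.001,-0.021,0.0338,0,0,0.1],[-0.001,-0.021,0.0338,0,0,0.1],[-0.001,-0.021,0.0338,0,0,0.1],[-0.001,-0.021,0.0338,0,0,0.1],[-0.001,-0.021,0.0338,0,0,0],[-0.001,-0.021,0.0338,0,0,0],[-0.001,-0.021,0.0338,0,0,0],[-0.001,-0.021,0.0338,0,0,0],[-0.001,-0.021,0.0338,0,0,0],[-0.001,-0.021,0.0338,0,0,0],[-0.001,-0.021,0.0338,0,0,0],[-0.001,-0.021,0.0338,0,0,0],[-0.001,-0.021,0.0338,0,0,0],[-0.001,-0.021,0.0338,0,0,0],[-0.001,-0.021,0.0338,0,0,0],[-0.001,-0.021,0.0338,0,0,0],[-0.001,-0.021,0.0338,0,0,0]], "jaw": 0.6}}

```text
time_s: 3.07
tool_pos: [0.497, -0.1795, 0.2654]
tool_rot: [-1.8, 89.7, -32.5]
contact_force: [-0.0, 0.2, 1.5]
finger_gap: 0.0354
```

```bash
python3 -c "
from h import *
go([.5309,-.2209,.16],-29.7)"
```

```text
t 3.07 pos [ 0.497  -0.1795  0.2654] j [-32.7   3.5  98.1   0.   78.   -2.1] gap 0.0354 F [-0.   0.2  1.5]
tool shift [ 0.1057 -0.0183  0.0497] turn [-0.95  0.29  0.01] | per row [ 0.1057 -0.0183  0.0497] [-0.95  0.29  0.01] |shift in target axes [ 0.1054 -0.0192  0.05  ]
```

Emit:
{"api": "drive_tool", "payload": {"commands": [[0,-0.009,0.025,-0.9,0.3,0],[0,-0.009,0.025,0,0,0],[0.035,0,0,0,0,0],[0.035,0,0,0,0,0],[0.035,0,0,0,0,0],[0,0,0,0,0,0]]}}

```text
time_s: 3.57
tool_pos: [0.5361, -0.2347, 0.1577]
tool_rot: [-17.8, 89.6, -48.1]
contact_force: [-1.6, 1.2, -1.1]
finger_gap: 0.0354
```

```bash
python3 -c "
from h import *
cap('wrist','wrist1')
go([.5309,-.2209,.118],-29.7)"
```

```text
t 3.62 pos [ 0.5376 -0.2356  0.1613] j [-35.2  17.   95.3  -0.1  67.1  -4.9] gap 0.0354 F [-0.1  0.4  0.6]
tool shift [ 0.0431  0.0094 -0.0137] turn [-0.59  0.63  0.15] | per row [ 0.0431  0.0094 -0.0137] [-0.59  0.63  0.15] |shift in target axes [ 0.0433  0.0094 -0.0131]
```

View pics/wrist1.png

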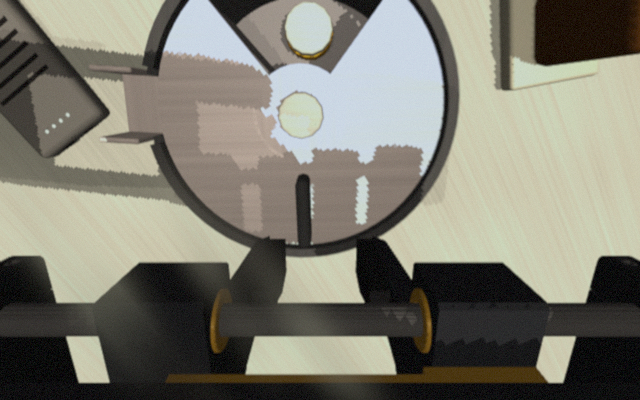

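The tab is at (304,210), between the fingers but left of their midline, which agrees with the measured offset. I'll correct that, then descend.

Emit:
{"api": "drive_tool", "payload": {"commands": [[0,0.0094,-0.0135,-0.6,0.6,0],[0,0,0,0,0,0],[0,0,0,0,0,0]]}}

```text
time_s: 3.87
tool_pos: [0.5323, -0.2216, 0.1658]
tool_rot: [-35.2, 89.7, -64.9]
contact_force: [-0.1, -0.1, 0.4]
finger_gap: 0.0353
```

```bash
python3 -c "
from h import *
go([.5309,-.2209,.116],-29.7)"
```

```text
t 3.87 pos [ 0.5323 -0.2216  0.1658] j [-34.3  15.7  96.4  -0.2  67.7  -4.6] gap 0.0353 F [-0.1 -0.1  0.4]
tool shift [ 0.0498  0.     -0.0018] turn [0.03 0.25 0.18] | per row [ 0.0498  0.     -0.0018] [0.03 0.25 0.18] |shift in target axes [ 0.0498 -0.0001 -0.0016]
```

Emit:
{"api": "drive_tool", "payload": {"commands": [[0.017,0,-0.0015,0,0.2,0.2],[0.017,0,0,0,0,0],[0.014,0,0,0,0,0],[0.003,0,0,0,0,0],[0,0,0,0,0,0]]}}

```text
time_s: 4.28
tool_pos: [0.5388, -0.2262, 0.1262]
tool_rot: [-3.9, 88.7, -33.5]
contact_force: [0.1, 0.0, -0.2]
finger_gap: 0.0355
```

```bash
python3 -c "
from h import *
go([.5309,-.2209,.116],-29.7)"
```

```text
t 4.28 pos [ 0.5388 -0.2262  0.1262] j [-34.4  18.9  97.4   0.   62.4  -4.8] gap 0.0355 F [ 0.1  0.  -0.2]
tool shift [ 0.0099  0.0007 -0.0097] turn [0.08 1.32 0.09] | per row [ 0.0099  0.0007 -0.0097] [0.08 1.32 0.09] |shift in target axes [ 0.0102  0.0007 -0.0095]
```

Emit:
{"api": "drive_tool", "payload": {"commands": [[0.005,0.0005,-0.0095,0,1.3,0],[0.004,0,0,0,0,0],[0,0,0,0,0,0]]}}

```text
time_s: 4.53
tool_pos: [0.5323, -0.2223, 0.1206]
tool_rot: [-26.3, 89.7, -55.9]
contact_force: [0.0, 0.2, -0.5]
finger_gap: 0.0355
```

```bash
python3 -c "
from h import *
go([.5309,-.2209,.116],-29.7)"
```

```text
t 4.53 pos [ 0.5323 -0.2223  0.1206] j [-34.4  19.1  97.8  -0.1  62.8  -4.7] gap 0.0355 F [ 0.   0.2 -0.5]
tool shift [ 0.0046  0.0005 -0.002 ] turn [0.07 0.26 0.13] | per row [ 0.0046  0.0005 -0.002 ] [0.07 0.26 0.13] |shift in target axes [ 0.0046  0.0005 -0.002 ]
```

Emit:
{"api": "drive_tool", "payload": {"commands": [[0.005,0.0005,-0.002,0,0.3,0],[0.001,0,0,0,0,0],[0,0,0,0,0,0]]}}

```text
time_s: 4.78
tool_pos: [0.5314, -0.2213, 0.1155]
tool_rot: [-66.7, 89.8, -96.3]
contact_force: [1.0, -0.7, 1.2]
finger_gap: 0.0352
```

Emit:
{"api": "drive_tool", "payload": {"commands": [[0,0,0,0,0,0],[0,0,0,0,0,0],[0,0,0,0,0,0],[0,0,0,0,0,0],[0,0,0,0,0,0],[0,0,0,0,0,0]], "jaw": 1, "force": 10}}

```text
time_s: 5.28
tool_pos: [0.5317, -0.2213, 0.1156]
tool_rot: [-59.4, 89.8, -89.0]
contact_force: [0.1, 0.7, -0.4]
finger_gap: 0.0078
```

```bash
python3 -c "
from h import *
go([.5309,-.2209,.116],-29.7)"
```

```text
t 5.28 pos [ 0.5317 -0.2213  0.1156] j [-34.3  19.5  98.   -0.1  62.4  -4.6] gap 0.0078 F [ 0.1  0.7 -0.4]
tool shift [-0.0004  0.     -0.0009] turn [0.07 0.08 0.14] | per row [-0.0004  0.     -0.0009] [0.07 0.08 0.14] |shift in target axes [-0.0004  0.     -0.0009]
```

Emit:
{"api": "drive_tool", "payload": {"commands": [[0,0.00015,0.0041,-4.3,0,0],[0,0.00015,0.0041,-4.3,0,0],[0,0.00015,0.0041,-4.3,0,0],[0,0.00015,0.0041,-4.3,0,0],[0,0.00015,0.0041,-4.3,0,0],[0,0,0,0,0,0]]}}

```text
time_s: 5.78
tool_pos: [0.5519, -0.2283, 0.1156]
tool_rot: [-55.8, 89.8, -63.0]
contact_force: [2.3, -0.8, -0.8]
finger_gap: 0.0078
```

```bash
cat >> h.py <<'E'
C0=np.array([.5582,-.173])
def arc(z=.116):
    s=ctrl.state();T=pose(s);d=T[:2,3]-C0; print('r',np.hypot(*d),'az',np.degrees(np.arctan2(d[1],d[0])),'jaw az',np.degrees(np.arctan2(T[1,2],T[0,2])),'tilt x',T[:3,0].round(3),'z',s['tool_pos'][2],'gap',s['finger_gap'],'F',s['contact_force'].round(1),s['ft_torque'].round(2))
    return d
E
python3 -c "
from h import *
arc()"
```

```text
r 0.05563167864797239 az -96.45449456043058 jaw az -7.273990402236939 tilt x [ 0.001 -0.002 -1.   ] z 0.1156171470236228 gap 0.007755876870913915 F [ 2.3 -0.8 -0.8] [-0.   -0.4  -0.11]
```

Emit:
{"api": "drive_tool", "payload": {"commands": [[0,0.00015,0.0041,-4.3,0,0],[0,0.00015,0.0041,-4.3,0,0],[0,0.00015,0.0041,-4.3,0,0],[0,0.00015,0.0041,-4.3,0,0],[0,0.00015,0.0041,-4.3,0,0],[0,0.00015,0.0041,-4.3,0,0],[0,0.00015,0.0041,-4.3,0,0],[0,0.00015,0.0041,-4.3,0,0],[0,0.00015,0.0041,-4.3,0,0],[0,0.00015,0.0041,-4.3,0,0],[0,0.00015,0.0041,-4.3,0,0],[0,0.00015,0.0041,-4.3,0,0],[0,0,0,0,0,0]]}}

```text
time_s: 6.87
tool_pos: [0.599, -0.213, 0.1156]
tool_rot: [-71.5, 89.7, -26.8]
contact_force: [2.8, 2.4, -1.2]
finger_gap: 0.0081
```

```bash
python3 -c "
from h import *
arc(); go([.5582+.055*np.cos(np.radians(-33.7)),-.173+.055*np.sin(np.radians(-33.7)),.116],56.3)"
```

```text
r 0.05719587202581798 az -44.44254976338522 jaw az 44.686559262949196 tilt x [ 0.005 -0.003 -1.   ] z 0.1156054414380472 gap 0.008068452594048934 F [ 2.8  2.4 -1.2] [ 0.27 -0.45 -0.12]
t 6.87 pos [ 0.599  -0.213   0.1156] j [-30.3  26.   88.9   0.   64.8 -75. ] gap 0.0081 F [ 2.8  2.4 -1.2]
tool shift [-0.0004  0.0033  0.0102] turn [-11.61   0.07   0.33] | per row [-0.0004  0.0033  0.0102] [-11.61   0.07   0.33] |shift in target axes [-0.0004  0.0012  0.0107]
```

Emit:
{"api": "drive_tool", "payload": {"commands": [[0,0.0012,0.0036,-4,0,0.3],[0,0.001,0.0036,-4,0,0],[0,0.0004,0.0034,-3.6,0,0],[0,0,0,0,0,0]]}}

```text
time_s: 7.2
tool_pos: [0.6059, -0.2051, 0.1156]
tool_rot: [-74.4, 89.6, -18.6]
contact_force: [3.4, 3.6, -0.1]
finger_gap: 0.0078
```

```bash
python3 -c "
from h import *
arc(); go([.5582+.055*np.cos(np.radians(-33.7)),-.173+.055*np.sin(np.radians(-33.7)),.116],56.3)"
```

```text
r 0.05749789298692081 az -33.92374290270825 jaw az 55.76444445784554 tilt x [ 0.007 -0.002 -1.   ] z 0.11562377805351201 gap 0.00782793169338788 F [ 3.4  3.6 -0.1] [ 0.54 -0.44 -0.14]
t 7.2 pos [ 0.6059 -0.2051  0.1156] j [-29.3  26.4  88.3   0.1  64.9 -85.2] gap 0.0078 F [ 3.4  3.6 -0.1]
tool shift [-0.0004  0.0025  0.0002] turn [-0.54  0.11  0.41] | per row [-0.0004  0.0025  0.0002] [-0.54  0.11  0.41] |shift in target axes [-0.0004  0.0025  0.0002]
```

Emit:
{"api": "drive_tool", "payload": {"commands": [[0,0.0005,0.0004,-0.5,0,0.3],[0,0,0,0,0,0]]}}

```text
time_s: 7.37
tool_pos: [0.6061, -0.2048, 0.1156]
tool_rot: [-54.6, 89.8, 1.3]
contact_force: [2.9, 0.6, -1.4]
finger_gap: 0.0083
```

Emit:
{"api": "drive_tool", "payload": {"commands": [[0,0,0,0,0,0],[0,0,0,0,0,0],[0,0,0,0,0,0],[-0.02,0,0,0,0,0],[-0.03,0,0,0,0,0],[-0.035,0,0,0,0,0],[-0.035,0,0,0,0,0],[-0.03,0,0,0,0,0],[-0.02,0,0,0,0,0],[0,0,0,0,0,0]], "jaw": 0.3}}

```text
time_s: 8.2
tool_pos: [0.5998, -0.205, 0.2891]
tool_rot: [104.7, 89.2, 159.8]
contact_force: [1.3, -0.8, 1.8]
finger_gap: 0.0618
```

```bash
python3 -c "
from h import *
go([.5655,.1175,.27],56.3)
cap('wrist','wrist2');cap('side','side2')
"; sed -i 's/+116+180/-146+180/' meas.py
python3 -c "
from meas import *
tidy('wrist','wrist2'); tidy('side','side2')"
```

```text
t 8.2 pos [ 0.5998 -0.205   0.2891] j [-29.5  16.8  80.1  -0.1  83.9 -84.6] gap 0.0618 F [ 1.3 -0.8  1.8]
tool shift [0.0211 0.2123 0.2451] turn [-1.18 -0.19 -0.75] | per row [0.0211 0.2123 0.2451] [-1.18 -0.19 -0.75] |shift in target axes [0.0191 0.2075 0.2493]
wrist centre [ 0.56002796 -0.17212912  0.08965   ] 0.0001292792339636975
chan 885 146.4994300026724 [ 0.47568684 -0.11597818  0.08707381] 134.53935997241507 158.60574969933427 0.11062855476243105
tab 339 -35.241779264791106 [ 0.60376041 -0.20302675  0.11820451]
opening [104.23331665 143.87179577 183.77981491] 1886
side centre [ 0.5582618  -0.17277484  0.08917801] 0.0004949272781180721
chan 240 139.7934372482626 [ 0.47475108 -0.11518638  0.09388705] 134.01496499517833 158.60414178974258 0.11156800918687355
tab 138 -36.66867685544824 [ 0.60237249 -0.20561644  0.11501816]
opening [101.12791989 102.81036005 130.76209467] 349
```

View pics/wrist2.png

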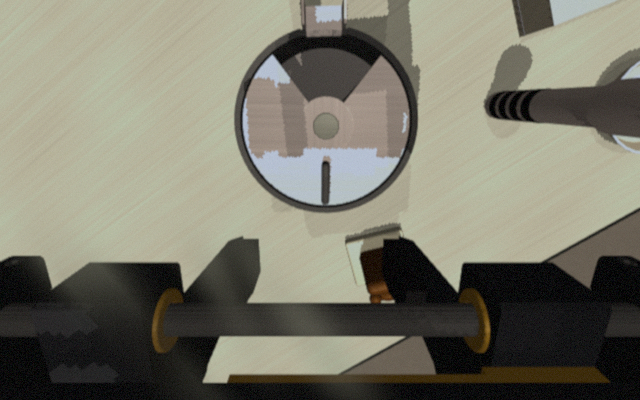

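View pics/side2.png

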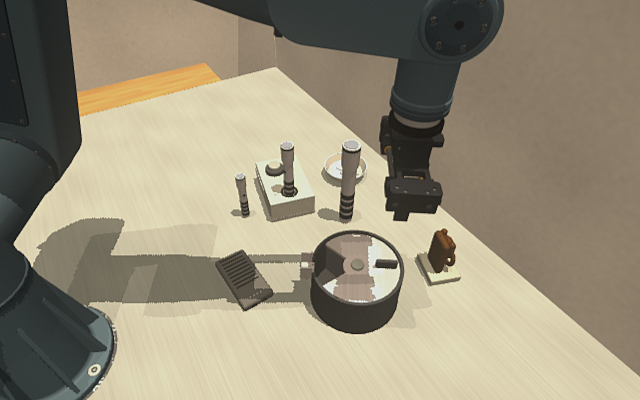

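The wrist view looks square: channel at (324,15), knob at (326,126) and tab at (325,180) fall in one line, and the opening corners at (272,57) and (382,57) are symmetric about it. The cover is aligned to within about 1°, so the torch is next.

Emit:
{"api": "drive_tool", "payload": {"commands": [[0,0.0236,0.0273,-1.2,0,-0.7],[0,0.0232,0.0276,0,0,0],[0,0.0232,0.0276,0,0,0],[0,0.0232,0.0276,0,0,0],[0,0.0232,0.0276,0,0,0],[0,0.0232,0.0276,0,0,0],[0,0.0232,0.0276,0,0,0],[0,0.0232,0.0276,0,0,0],[0,0.01,0.013,0,0,0],[0,0,0,0,0,0],[0,0,0,0,0,0]]}}

```text
time_s: 9.22
tool_pos: [0.5503, 0.1107, 0.2565]
tool_rot: [116.9, 87.0, 172.8]
contact_force: [-0.3, -0.7, -0.1]
finger_gap: 0.0619
```

```bash
python3 -c "
from h import *
go([.5655,.1175,.27],56.3)
p,d,s=cap('wrist','wrist3'); C=cloud('wrist',d,s);X,Y,Z=C[...,0],C[...,1],C[...,2]
for lo in (.07,.09,.11,.13,.165,.195):
  m=(np.hypot(X-.5655,Y-.1175)<.03)&(Z>lo)&(Z<lo+.015); print(lo,m.sum(),C[m].mean(0) if m.sum() else '')
"
```

```text
t 9.22 pos [0.5503 0.1107 0.2565] j [ -0.9  10.3  91.7   0.3  80.9 -56.8] gap 0.0619 F [-0.3 -0.7 -0.1]
tool shift [-0.0143 -0.0081  0.0138] turn [-0.45 -1.34 -2.67] | per row [-0.0143 -0.0081  0.0138] [-0.45 -1.34 -2.67] |shift in target axes [-0.0135 -0.0089  0.0141]
0.07 65 [0.55789802 0.12229277 0.07816402]
0.09 99 [0.55823842 0.12140271 0.09910114]
0.11 90 [0.55874529 0.12270323 0.11734198]
0.13 140 [0.55762752 0.1213837  0.13734318]
0.165 218 [0.55595611 0.1229054  0.17269458]
0.195 1737 [0.56556951 0.11861032 0.20174571]
```

View pics/wrist3.png

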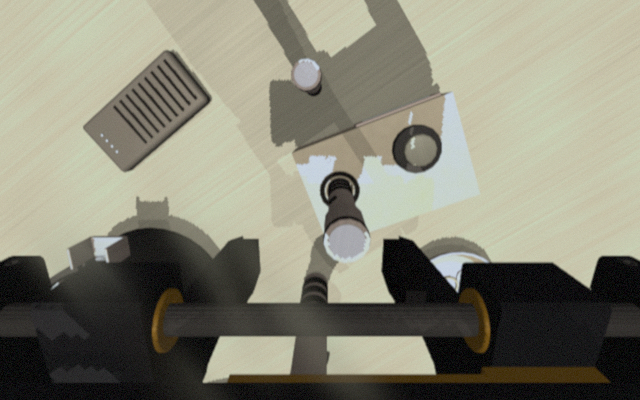

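Emit:
{"api": "drive_tool", "payload": {"commands": [[0,-0.008,0.0138,-0.4,-1.3,-2.6],[0,0,0,0,0,0],[0,0,0,0,0,0]]}}

```text
time_s: 9.52
tool_pos: [0.5638, 0.1135, 0.2522]
tool_rot: [134.2, 89.6, -169.8]
contact_force: [-0.3, -0.3, 0.3]
finger_gap: 0.062
```

```bash
python3 -c "
from h import *
go([.5655,.118,.172],56.3)
"
```

```text
t 9.52 pos [0.5638 0.1135 0.2522] j [ -0.4  10.7  91.8  -0.1  78.  -56.4] gap 0.062 F [-0.3 -0.3  0.3]
tool shift [0.0802 0.0007 0.0051] turn [-0.31 -0.29 -0.3 ] | per row [0.0802 0.0007 0.0051] [-0.31 -0.29 -0.3 ] |shift in target axes [0.0802 0.0011 0.0046]
```

Emit:
{"api": "drive_tool", "payload": {"commands": [[0.01,0.0007,0.005,-0.3,-0.3,-0.3],[0.015,0,0,0,0,0],[0.015,0,0,0,0,0],[0.015,0,0,0,0,0],[0,0,0,0,0,0]]}}

```text
time_s: 9.93
tool_pos: [0.5656, 0.1108, 0.1952]
tool_rot: [135.7, 89.7, -168.5]
contact_force: [0.5, 0.2, 0.0]
finger_gap: 0.0618
```

```bash
python3 -c "
from h import *
go([.5655,.118,.172],56.3)
"
```

```text
t 9.93 pos [0.5656 0.1108 0.1952] j [ -0.7  14.   94.7  -0.1  71.6 -56.4] gap 0.0618 F [0.5 0.2 0. ]
tool shift [0.0232 0.0041 0.006 ] turn [-0.52 -0.21 -0.21] | per row [0.0232 0.0041 0.006 ] [-0.52 -0.21 -0.21] |shift in target axes [0.0232 0.0041 0.006 ]
```

Emit:
{"api": "drive_tool", "payload": {"commands": [[0.008,0.004,0.006,-0.5,-0.2,-0.2],[0.009,0,0,0,0,0],[0.004,0,0,0,0,0],[0,0,0,0,0,0]]}}

```text
time_s: 10.27
tool_pos: [0.566, 0.1158, 0.1734]
tool_rot: [135.8, 89.9, -168.1]
contact_force: [-0.7, -0.5, -0.7]
finger_gap: 0.0616
```

```bash
python3 -c "
from h import *
go([.5655,.118,.172],56.3)
"
```

```text
t 10.27 pos [0.566  0.1158 0.1734] j [ -0.2  15.4  95.6  -0.   69.  -56.3] gap 0.0616 F [-0.7 -0.5 -0.7]
tool shift [0.0014 0.0016 0.0016] turn [-0.19 -0.05 -0.05] | per row [0.0014 0.0016 0.0016] [-0.19 -0.05 -0.05] |shift in target axes [0.0014 0.0016 0.0016]
```

Emit:
{"api": "drive_tool", "payload": {"commands": [[0.001,0.0017,0.0016,-0.2,0,0],[0,0,0,0,0,0]]}}

```text
time_s: 10.43
tool_pos: [0.5657, 0.1181, 0.1727]
tool_rot: [140.9, 89.9, -162.8]
contact_force: [-0.2, -0.3, -0.3]
finger_gap: 0.0617
```

Emit:
{"api": "drive_tool", "payload": {"commands": [[0,0,0,0,0,0],[0,0,0,0,0,0],[0,0,0,0,0,0],[0,0,0,0,0,0],[0,0,0,0,0,0],[0,0,0,0,0,0],[0,0,0,0,0,0]], "jaw": 1, "force": 25}}

```text
time_s: 11.02
tool_pos: [0.5667, 0.1186, 0.1748]
tool_rot: [-65.3, 89.9, -8.9]
contact_force: [0.4, 0.8, 0.1]
finger_gap: 0.0296
```

```bash
python3 -c "
from h import *
go([.5655,.118,.30],56.3)
"
```

```text
t 11.02 pos [0.5667 0.1186 0.1748] j [  0.1  15.4  95.6  -0.   68.9 -56.3] gap 0.0296 F [0.4 0.8 0.1]
tool shift [-0.1252  0.0004 -0.001 ] turn [0.07 0.06 0.12] | per row [-0.1252  0.0004 -0.001 ] [0.07 0.06 0.12] |shift in target axes [-0.1252  0.0006 -0.0012]
```

Emit:
{"api": "drive_tool", "payload": {"commands": [[-0.012,0,0,0,0,0],[-0.015,0,0,0,0,0],[-0.015,0,0,0,0,0],[0,0,0,0,0,0]]}}

```text
time_s: 11.35
tool_pos: [0.5657, 0.1186, 0.2187]
tool_rot: [140.8, 89.9, -162.8]
contact_force: [0.2, 0.8, -0.7]
finger_gap: 0.0292
```

```bash
python3 -c "
from h import *
go([.5655,.118,.30],56.3)
"
```

```text
t 11.35 pos [0.5657 0.1186 0.2187] j [  0.1  12.6  93.5  -0.   73.9 -56.3] gap 0.0292 F [ 0.2  0.8 -0.7]
tool shift [-0.0813 -0.0001 -0.0006] turn [ 0.06 -0.04 -0.03] | per row [-0.0813 -0.0001 -0.0006] [ 0.06 -0.04 -0.03] |shift in target axes [-0.0813 -0.0002 -0.0006]
```

Emit:
{"api": "drive_tool", "payload": {"commands": [[-0.02,0,0,0,0,0],[-0.025,0,0,0,0,0],[-0.025,0,0,0,0,0],[-0.015,0,0,0,0,0],[0,0,0,0,0,0],[0,0,0,0,0,0]]}}

```text
time_s: 11.85
tool_pos: [0.5646, 0.1185, 0.3064]
tool_rot: [130.7, 89.8, -173.0]
contact_force: [-0.7, 0.6, -1.2]
finger_gap: 0.0295
```

```bash
python3 -c "
from h import *
s=ctrl.state(); p,d,s=cap('side','side4'); C=cloud('side',d);X,Y,Z=C[...,0],C[...,1],C[...,2]
P=np.array(s['tool_pos']); print(P,s['finger_gap'],s['contact_force'])
for lo in np.arange(.14,.30,.02):
  m=(np.hypot(X-P[0],Y-P[1])<.03)&(Z>lo)&(Z<lo+.02); print(lo.round(2),m.sum(),C[m].mean(0)-P if m.sum() else '')
m=(np.hypot(X-P[0],Y-P[1])<.03)&(Z>.09); print('tail z',np.percentile(Z[m],[0,.5,1,2])-P[2])
"
```

```text
[0.56457567 0.11850979 0.30641448] 0.029477686627092183 [-0.69117933  0.55125124 -1.20750325]
0.14 0 
0.16 58 [-0.00493735 -0.00858647 -0.13339409]
0.18 77 [-0.00469875 -0.00878744 -0.11592545]
0.2 83 [-0.00626773 -0.00885694 -0.09628895]
0.22 86 [-0.00505728 -0.0089753  -0.07609558]
0.24 87 [-0.00412894 -0.00877298 -0.05641501]
0.26 94 [-0.00562874 -0.00823225 -0.03637206]
0.28 54 [-0.00457389 -0.01486811 -0.01568329]
tail z [-0.14109389 -0.14069181 -0.13951347 -0.13740868]
```

View pics/side4.png

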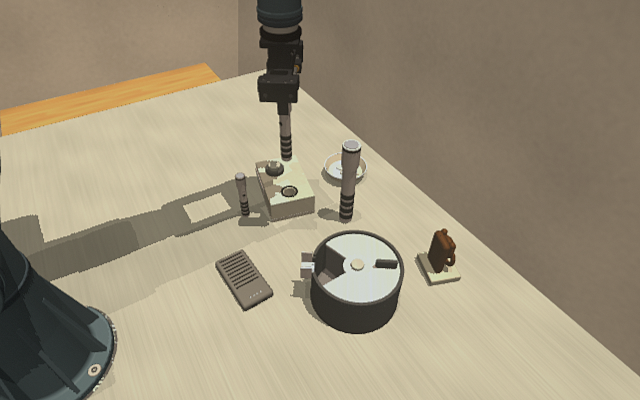

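The side view shows the torch held vertical below the gripper (tail at about (286,160)), the charger well empty and the button untouched. Next is the transfer to above the bay.

```bash
cat >> h.py <<'E'
D0=np.array([.5585,-.1728]); e=np.array([np.cos(np.radians(146.3)),np.sin(np.radians(146.3))])
L=.143
def tgt(rt,zt,th):  # tail centre radius, height, lean deg
    t=np.radians(th); r=rt+L*np.sin(t); return [*(D0+r*e), zt+L*np.cos(t)]
def tail():
    s=ctrl.state();T=pose(s); x=T[:3,0]; p=T[:3,3]+L*x; d=p[:2]-D0
    print('tail r',d@e,'tang',d@[-e[1],e[0]],'z',p[2],'lean out',np.degrees(np.arcsin(-x[:2]@e)),'lean tang',np.degrees(np.arcsin(-x[:2]@[-e[1],e[0]])))
E
python3 -c "
from h import *
print(tgt(.0484,.15,0),tgt(.0484,.13,15))
go(tgt(.060,.155,0),56.3)
"
```

```text
[np.float64(0.5182334204888847), np.float64(-0.14594552971151684), np.float64(0.293)] [np.float64(0.48744186377025944), np.float64(-0.12541011411188277), np.float64(0.26812739315933676)]
t 11.9 pos [0.5646 0.1185 0.3063] j [  0.1   8.4  88.1  -0.   83.7 -56.3] gap 0.029 F [-0.5  0.2  0. ]
tool shift [ 0.0085 -0.0963 -0.2458] turn [ 0.06 -0.1  -0.12] | per row [ 0.0085 -0.0963 -0.2458] [ 0.06 -0.1  -0.12] |shift in target axes [ 0.0083 -0.0966 -0.2457]
```

Emit:
{"api": "drive_tool", "payload": {"commands": [[0,-0.006,-0.015,0,0,0],[0,-0.0107,-0.0273,0,0,0],[0,-0.0107,-0.0273,0,0,0],[0,-0.0107,-0.0273,0,0,0],[0,-0.0107,-0.0273,0,0,0],[0,-0.0107,-0.0273,0,0,0],[0,-0.0107,-0.0273,0,0,0],[0,-0.0107,-0.0273,0,0,0],[0,-0.009,-0.022,0,0,0],[0,-0.005,-0.01,0,0,0],[0,0,0,0,0,0],[0,0,0,0,0,0]]}}

```text
time_s: 12.9
tool_pos: [0.5018, -0.1388, 0.2849]
tool_rot: [104.4, 88.2, 161.0]
contact_force: [-0.0, 0.0, -1.3]
finger_gap: 0.0293
```

```bash
python3 -c "
from h import *
tail()
go(tgt(.0484,.14,15),56.3,15)
"
```

```text
tail r 0.07039813452858296 tang 0.004359236230577949 z 0.14196064541560913 lean out -1.7515852129123777 lean tang -0.4581727833707506
t 12.9 pos [ 0.5018 -0.1388  0.2849] j [-28.4   3.   96.4  -0.3  82.3 -84.9] gap 0.0293 F [-0.   0.  -1.3]
tool shift [0.0073 0.0192 0.0034] turn [  0.3   -0.42 -16.75] | per row [0.0073 0.0192 0.0034] [  0.3   -0.42 -16.75] |shift in target axes [0.0015 0.0205 0.0032]
```

Emit:
{"api": "drive_tool", "payload": {"commands": [[0,0.005,0.001,0.1,-0.1,-4.2],[0,0.005,0.001,0.1,-0.1,-4.2],[0,0.005,0.001,0.1,-0.1,-4.2],[0,0.005,0,0,-0.1,-4.1],[0,0,0,0,0,0],[0,0,0,0,0,0]]}}

```text
time_s: 13.4
tool_pos: [0.487, -0.1167, 0.2783]
tool_rot: [-89.2, 74.9, -32.5]
contact_force: [0.2, 0.1, -0.4]
finger_gap: 0.0293
```

```bash
python3 -c "
from h import *
tail()
go(tgt(.0484,.14,15),56.3,15)
"
```

```text
tail r 0.05343551596422606 tang -0.007725188973173844 z 0.14019426657894138 lean out 15.061951836839311 lean tang 0.3012018285518435
t 13.4 pos [ 0.487  -0.1167  0.2783] j [-26.1 -10.2 110.9  -1.9  64.4 -82.1] gap 0.0293 F [ 0.2  0.1 -0.4]
tool shift [ 0.0015 -0.0049 -0.007 ] turn [0.28 0.3  0.06] | per row [ 0.0015 -0.0049 -0.007 ] [0.28 0.3  0.06] |shift in target axes [ 0.0015 -0.005  -0.007 ]
```

Emit:
{"api": "drive_tool", "payload": {"commands": [[0.0015,-0.005,-0.007,0.3,0.3,0],[0,0,0,0,0,0],[0,0,0,0,0,0]]}}

```text
time_s: 13.65
tool_pos: [0.4891, -0.1249, 0.2787]
tool_rot: [-89.9, 75.1, -33.5]
contact_force: [0.2, -0.5, -1.4]
finger_gap: 0.0291
```

```bash
python3 -c "
from h import *
tail()
go(tgt(.0484,.07,15),56.3,15)
cap('side','side5'); cap('wrist','wrist5')
p,d,s=load('side5'); C=cloud('side',d);X,Y,Z=C[...,0],C[...,1],C[...,2]
T=pose(s)
for k in (.05,.08,.11,.135):
  P=T[:3,3]+k*T[:3,0]; m=(np.linalg.norm(C-P,axis=2)<.02); print(k,m.sum(),C[m].mean(0)-P)
cv2.imwrite('pics/side5z.png',cv2.resize(p[80:340,210:450],None,fx=2.2,fy=2.2)[:,:,::-1])
"
```

```text
tail r 0.047656912188940095 tang -0.0014011164857393374 z 0.14045603185610872 lean out 14.856311127932704 lean tang 0.04799779486719196
t 13.65 pos [ 0.4891 -0.1249  0.2787] j [-26.8  -9.5 110.2  -1.9  64.6 -82.6] gap 0.0291 F [ 0.2 -0.5 -1.4]
tool shift [ 0.0679  0.0191 -0.0013] turn [ 0.09  0.05 -0.14] | per row [ 0.0679  0.0191 -0.0013] [ 0.09  0.05 -0.14] |shift in target axes [ 0.0679  0.0193 -0.0013]
0.05 184 [-0.00345294 -0.009026    0.00084444]
0.08 176 [-0.00384668 -0.00909453  0.00136102]
0.11 156 [-0.00343205 -0.0094213   0.00049975]
0.135 104 [-0.00519669 -0.00841027  0.00571216]
```

View pics/side5z.png

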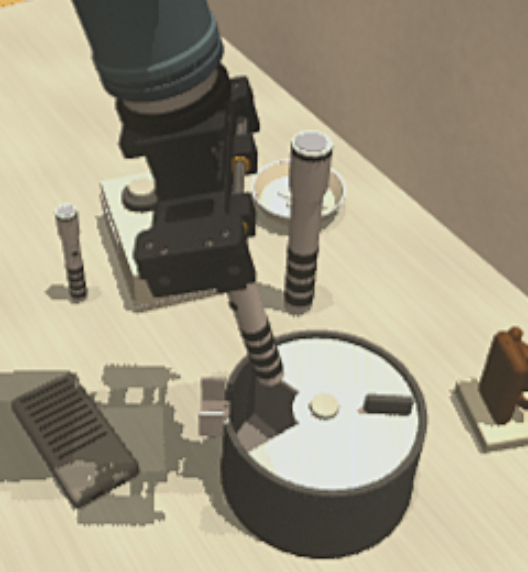

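View pics/wrist5.png

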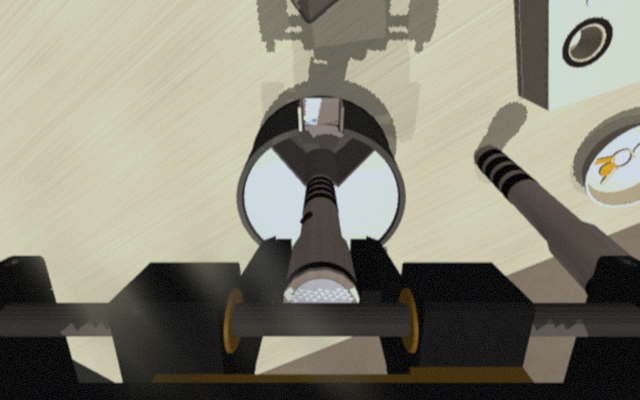

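The wrist view shows the torch in line with the channel (323,115), its tail at (320,180) over the opening. I'll lower it straight down.

Emit:
{"api": "drive_tool", "payload": {"commands": [[0.008,0.002,-0.0013,0.1,0,-0.1],[0.01,0.0028,0,0,0,0],[0.01,0.0028,0,0,0,0],[0.01,0.0028,0,0,0,0],[0.005,0.0014,0,0,0,0],[0,0,0,0,0,0]]}}

```text
time_s: 14.25
tool_pos: [0.4876, -0.1269, 0.2278]
tool_rot: [-89.9, 75.2, -33.7]
contact_force: [-0.5, 0.7, -1.1]
finger_gap: 0.0288
```

```bash
python3 -c "
from h import *
tail()
go(tgt(.0484,.03,15),56.3,15)
"
```

```text
tail r 0.04794539913493026 tang 0.0011757293018582178 z 0.08949573351560433 lean out 14.771621156607273 lean tang -0.002966004785108721
t 14.25 pos [ 0.4876 -0.1269  0.2278] j [-27.1  -6.5 113.7  -2.   58.2 -82.4] gap 0.0288 F [-0.5  0.7 -1.1]
tool shift [0.0574 0.0162 0.0011] turn [-0.15 -0.   -0.23] | per row [0.0574 0.0162 0.0011] [-0.15 -0.   -0.23] |shift in target axes [0.0573 0.0164 0.0012]
```

Emit:
{"api": "drive_tool", "payload": {"commands": [[0.01,0.0028,0.001,-0.1,0,-0.2],[0.01,0.0028,0,0,0,0],[0.01,0.0028,0,0,0,0],[0.01,0.0028,0,0,0,0],[0.006,0.002,0,0,0,0],[0,0,0,0,0,0]]}}

```text
time_s: 14.75
tool_pos: [0.487, -0.1255, 0.176]
tool_rot: [-90.0, 75.1, -33.8]
contact_force: [-0.8, 0.3, -1.1]
finger_gap: 0.0294
```

```bash
python3 -c "
from h import *
tail()
go(tgt(.0484,.012,15),56.3,15)
"
```

```text
tail r 0.04898922192862437 tang 0.0003669948665081241 z 0.03780837522119254 lean out 14.891689057033734 lean tang -0.014270249879958523
t 14.75 pos [ 0.487  -0.1255  0.176 ] j [-26.9  -2.6 116.6  -2.2  51.2 -82. ] gap 0.0294 F [-0.8  0.3 -1.1]
tool shift [0.0251 0.0063 0.0003] turn [-0.06 -0.01 -0.11] | per row [0.0251 0.0063 0.0003] [-0.06 -0.01 -0.11] |shift in target axes [0.0251 0.0064 0.0003]
```

Emit:
{"api": "drive_tool", "payload": {"commands": [[0.006,0.0016,0,0,0,0],[0.006,0.0016,0,0,0,0],[0.004,0.001,0,0,0,0],[0,0,0,0,0,0]]}}

```text
time_s: 15.08
tool_pos: [0.4877, -0.1259, 0.1588]
tool_rot: [-90.0, 75.0, -33.7]
contact_force: [-0.1, 0.4, -1.0]
finger_gap: 0.0289
```

Emit:
{"api": "drive_tool", "payload": {"commands": [[0.002,0.0005,0,0,0,0],[0.002,0.0005,0,0,0,0]]}}

```text
time_s: 15.25
tool_pos: [0.4882, -0.1261, 0.155]
tool_rot: [-89.9, 75.0, -33.7]
contact_force: [-0.3, -0.6, -1.3]
finger_gap: 0.0291
```

```bash
python3 -c "
from h import *
tail()
go(tgt(.0484,.011,15),56.3,15)
"
```

```text
tail r 0.0472699496610382 tang 0.00017804245974008801 z 0.016872951146599924 lean out 15.038399383334077 lean tang 0.0030443606021468865
t 15.25 pos [ 0.4882 -0.1261  0.155 ] j [-26.9  -0.6 117.5  -2.3  48.1 -81.8] gap 0.0291 F [-0.3 -0.6 -1.3]
tool shift [0.0054 0.0025 0.0002] turn [-0.06  0.    0.04] | per row [0.0054 0.0025 0.0002] [-0.06  0.    0.04] |shift in target axes [0.0054 0.0025 0.0002]
```

Emit:
{"api": "drive_tool", "payload": {"commands": [[0.002,0.001,0,0,0,0],[0.0015,0.0005,0,0,0,0]]}}

```text
time_s: 15.42
tool_pos: [0.4881, -0.126, 0.1513]
tool_rot: [-89.9, 74.9, -33.7]
contact_force: [-0.4, -0.2, -1.6]
finger_gap: 0.029
```

Emit:
{"api": "drive_tool", "payload": {"commands": [[0.0015,0.0005,0,0,0,0]]}}

```text
time_s: 15.5
tool_pos: [0.4881, -0.126, 0.1497]
tool_rot: [-89.9, 74.9, -33.7]
contact_force: [-1.9, 0.1, 4.0]
finger_gap: 0.0297
```

Emit:
{"api": "drive_tool", "payload": {"commands": [[0.0012,0.0003,0,0,0,0]]}}

```text
time_s: 15.58
tool_pos: [0.4891, -0.1264, 0.1496]
tool_rot: [-89.9, 74.7, -33.6]
contact_force: [-3.3, 1.6, 12.1]
finger_gap: 0.029
```

Emit:
{"api": "drive_tool", "payload": {"commands": [[0.0012,0.0003,0,0,0,0]]}}

```text
time_s: 15.67
tool_pos: [0.4903, -0.1271, 0.1499]
tool_rot: [-89.8, 74.5, -33.5]
contact_force: [-3.5, 0.7, 10.5]
finger_gap: 0.0292
```

```bash
python3 -c "
from h import *
tail()
go(tgt(.0484,.011,15),56.3,15)
"
```

```text
tail r 0.0439811284908485 tang -0.0003091718735648334 z 0.01207227299724481 lean out 15.458036531286202 lean tang 0.04078529940581223
t 15.67 pos [ 0.4903 -0.1271  0.1499] j [-26.9   0.  117.7  -2.4  46.9 -81.8] gap 0.0292 F [-3.5  0.7 10.5]
tool shift [-0.0001  0.0034 -0.0002] turn [-0.05  0.04  0.46] | per row [-0.0001  0.0034 -0.0002] [-0.05  0.04  0.46] |shift in target axes [-0.0001  0.0034 -0.0002]
```

Contact with the floor (about 10 N). Now I'll pivot about the tail so the torch leans into the notch.

Emit:
{"api": "drive_tool", "payload": {"commands": [[-0.0008,0.0046,0,0,0,-1.8],[-0.0001,0.0046,0,0,0,-1.8],[0,0,0,0,0,0]]}}

```text
time_s: 15.92
tool_pos: [0.4841, -0.1229, 0.1496]
tool_rot: [-89.8, 70.6, -33.5]
contact_force: [0.2, 0.6, -0.9]
finger_gap: 0.0293
```

```bash
python3 -c "
from h import *
tail();go(tgt(.044,.0125,20.5),56.3,20.5)
cap('side','side6');cap('top','top6')
p,d,s=load('side6');cv2.imwrite('pics/side6z.png',cv2.resize(p[130:340,210:450],None,fx=2.5,fy=2.5)[:,:,::-1])
"
```

```text
tail r 0.04203964503204367 tang -0.0003505471683948727 z 0.01471717211163348 lean out 19.391464466748527 lean tang 0.050906120778159335
t 15.92 pos [ 0.4841 -0.1229  0.1496] j [-26.5  -2.7 121.3  -3.5  42.3 -80.5] gap 0.0293 F [ 0.2  0.6 -0.9]
tool shift [ 0.0015  0.0054 -0.0002] turn [-0.08  0.05 -1.11] | per row [ 0.0015  0.0054 -0.0002] [-0.08  0.05 -1.11] |shift in target axes [ 0.0014  0.0054 -0.0002]
```

View pics/side6z.png

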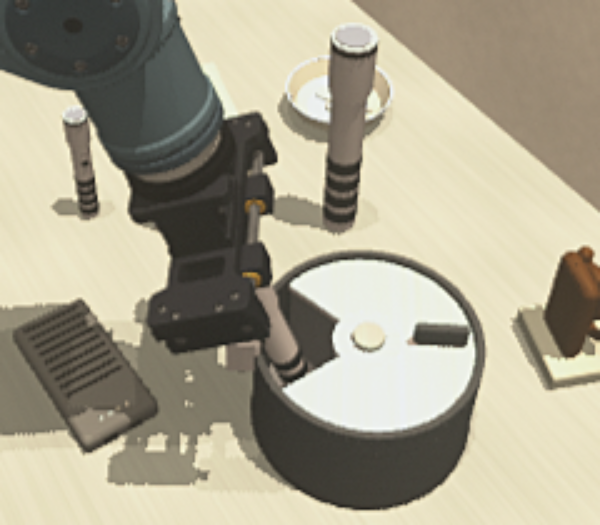

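Emit:
{"api": "drive_tool", "payload": {"commands": [[0.0008,0.003,0,0,0,-0.6],[0.0008,0.003,0,0,0,-0.6],[0,0,0,0,0,0]]}}

```text
time_s: 16.27
tool_pos: [0.4818, -0.1214, 0.1473]
tool_rot: [-89.7, 69.3, -33.5]
contact_force: [-0.2, 0.1, -1.5]
finger_gap: 0.0292
```

```bash
python3 -c "
from h import *
tail();go(tgt(.045,.0125,21),56.3,21)
"
```

```text
tail r 0.04180307290759623 tang -0.00030797318763596386 z 0.013511068663760784 lean out 20.697428618056342 lean tang 0.05465573859447299
t 16.27 pos [ 0.4818 -0.1214  0.1473] j [-26.3  -3.4 122.6  -4.   40.4 -79.9] gap 0.0292 F [-0.2  0.1 -1.5]
tool shift [-0.0002  0.0041 -0.0002] turn [-0.12  0.05 -0.3 ] | per row [-0.0002  0.0041 -0.0002] [-0.12  0.05 -0.3 ] |shift in target axes [-0.0002  0.0041 -0.0002]
```

Emit:
{"api": "drive_tool", "payload": {"commands": [[0,0.0025,0,0,0,0],[0,0.002,0,0,0,-0.2],[0,0,0,0,0,0]]}}

```text
time_s: 16.52
tool_pos: [0.4785, -0.1192, 0.1459]
tool_rot: [-89.7, 69.0, -33.5]
contact_force: [0.1, -0.6, 0.1]
finger_gap: 0.0293
```

```bash
python3 -c "
from h import *
tail();go(tgt(.045,.0125,21),56.3,21)
"
```

```text
tail r 0.04509856393558417 tang -0.00034050647959240097 z 0.012345498163731844 lean out 20.97047368187905 lean tang 0.058545318157238666
t 16.52 pos [ 0.4785 -0.1192  0.1459] j [-26.2  -3.9 123.3  -4.1  39.9 -79.7] gap 0.0293 F [ 0.1 -0.6  0.1]
tool shift [-0.0001 -0.0001 -0.0002] turn [-0.12  0.06 -0.03] | per row [-0.0001 -0.0001 -0.0002] [-0.12  0.06 -0.03] |shift in target axes [-0.0001 -0.0001 -0.0002]
```

Emit:
{"api": "drive_tool", "payload": {"commands": [[0.0008,0.0006,0,0,0,0],[0,0,0,0,0,0]]}}

```text
time_s: 16.68
tool_pos: [0.4791, -0.1195, 0.1459]
tool_rot: [-89.7, 68.9, -33.5]
contact_force: [-0.7, 0.6, -0.3]
finger_gap: 0.0292
```

```bash
python3 -c "
from h import *
tail();go(tgt(.045,.0115,21),56.3,21)
"
```

```text
tail r 0.044149200892471256 tang -0.000468650946505406 z 0.012539417567253408 lean out 21.108795505115648 lean tang 0.07040162700965891
t 16.68 pos [ 0.4791 -0.1195  0.1459] j [-26.2  -3.9 123.3  -4.1  39.7 -79.7] gap 0.0292 F [-0.7  0.6 -0.3]
tool shift [ 0.0007  0.0009 -0.0003] turn [-0.12  0.07  0.11] | per row [ 0.0007  0.0009 -0.0003] [-0.12  0.07  0.11] |shift in target axes [ 0.0007  0.0009 -0.0003]
```

Contact isn't firm yet, so I'll nudge a bit more.

Emit:
{"api": "drive_tool", "payload": {"commands": [[0.001,0.001,0,0,0,0],[0.0005,0.0005,0,0,0,0]]}}

```text
time_s: 16.85
tool_pos: [0.4798, -0.1198, 0.1459]
tool_rot: [-89.7, 68.7, -33.5]
contact_force: [-1.5, -0.2, 5.8]
finger_gap: 0.0292
```

```bash
python3 -c "
from h import *
tail();go(tgt(.045,.0115,21),56.3,21)
"
```

```text
tail r 0.042867676963162 tang -0.0006684732629108493 z 0.012653467853689065 lean out 21.330040539234982 lean tang 0.08406774064639465
t 16.85 pos [ 0.4798 -0.1198  0.1459] j [-26.2  -3.9 123.4  -4.2  39.4 -79.6] gap 0.0292 F [-1.5 -0.2  5.8]
tool shift [ 0.0003  0.0016 -0.0005] turn [-0.11  0.08  0.33] | per row [ 0.0003  0.0016 -0.0005] [-0.11  0.08  0.33] |shift in target axes [ 0.0003  0.0016 -0.0005]
```

Emit:
{"api": "drive_tool", "payload": {"commands": [[0,0,0,0,0,0],[0,0,0,0,0,0]], "jaw": 0.6, "force": 5}}

```text
time_s: 17.02
tool_pos: [0.4801, -0.1199, 0.1462]
tool_rot: [-89.6, 68.6, -33.5]
contact_force: [0.5, -0.5, 0.4]
finger_gap: 0.0351
```

Emit:
{"api": "drive_tool", "payload": {"commands": [[0,0,0,0,0,0],[0,0,0,0,0,0],[0,0,0,0,0,0],[0,0,0,0,0,0],[0,0,0,0,0,0]], "jaw": 0.3}}

```text
time_s: 17.43
tool_pos: [0.4795, -0.1196, 0.1451]
tool_rot: [-89.7, 68.8, -33.5]
contact_force: [0.8, -0.2, 0.3]
finger_gap: 0.062
```

```bash
python3 -c "
from h import *
tail();go(tgt(.045,.0115,21),56.3,21)
cap('side','side7');cap('wrist','wrist7')
p,d,s=load('side7');cv2.imwrite('pics/side7z.png',cv2.resize(p[130:340,210:450],None,fx=2.5,fy=2.5)[:,:,::-1])
"
```

```text
tail r 0.04343634784291101 tang -0.0005837888951860518 z 0.011857330728714116 lean out 21.244558832432688 lean tang 0.08010951109352406
t 17.43 pos [ 0.4795 -0.1196  0.1451] j [-26.2  -3.8 123.4  -4.2  39.4 -79.6] gap 0.062 F [ 0.8 -0.2  0.3]
tool shift [-0.0002  0.001  -0.0004] turn [-0.13  0.08  0.24] | per row [-0.0002  0.001  -0.0004] [-0.13  0.08  0.24] |shift in target axes [-0.0002  0.001  -0.0004]
```

View pics/side7z.png

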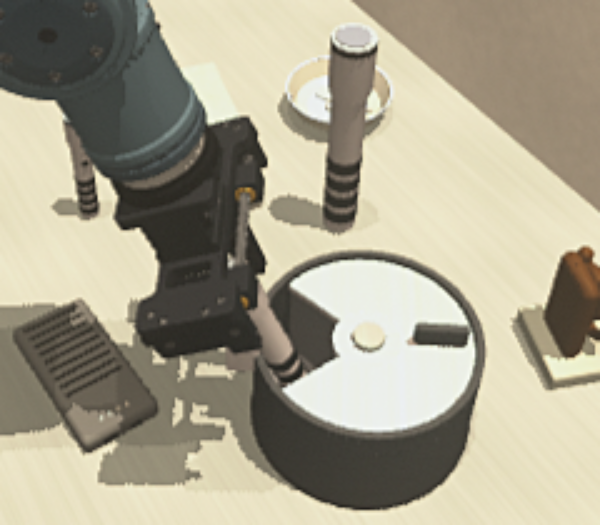

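View pics/wrist7.png

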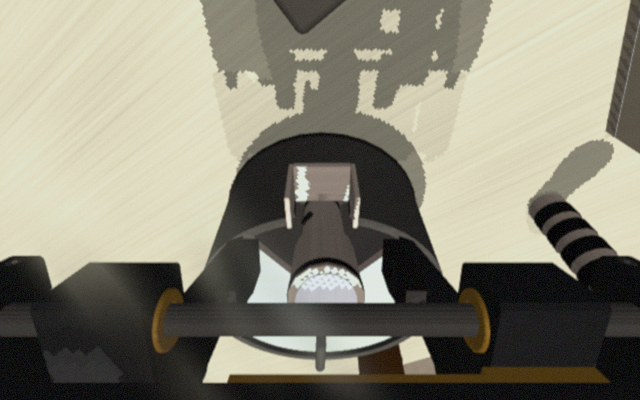

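The torch rests released, centred in the channel (290–358, 165–225). I'll retreat along the tool axis.

Emit:
{"api": "drive_tool", "payload": {"commands": [[-0.01,0,0,0,0,0],[-0.015,0,0,0,0,0],[-0.015,0,0,0,0,0],[-0.015,0,0,0,0,0]]}}

```text
time_s: 17.87
tool_pos: [0.4603, -0.1077, 0.194]
tool_rot: [-89.8, 69.2, -33.7]
contact_force: [-0.2, -0.3, 0.5]
finger_gap: 0.0617
```

```bash
python3 -c "
from h import *
tail();go(tgt(.045,.0115,21),56.3,21)"
```

```text
tail r 0.0670650395213624 tang 0.00031226319836576366 z 0.06033525922937685 lean out 20.769194207755007 lean tang 0.00608468789795821
t 17.87 pos [ 0.4603 -0.1077  0.194 ] j [-25.8 -11.7 123.5  -3.8  47.7 -79.9] gap 0.0617 F [-0.2 -0.3  0.5]
tool shift [ 0.0535 -0.0027  0.0003] turn [-0.15  0.01 -0.23] | per row [ 0.0535 -0.0027  0.0003] [-0.15  0.01 -0.23] |shift in target axes [ 0.0535 -0.0025  0.0003]
```

Emit:
{"api": "drive_tool", "payload": {"commands": [[-0.02,-0.001,0,0,0,0],[-0.02,0,0,0,0,0],[-0.02,0,0,0,0,0],[-0.02,0,0,0,0,0],[-0.02,0,0,0,0,0],[-0.01,0,0,0,0,0],[0,0,0,0,0,0],[0,0,0,0,0,0]]}}

```text
time_s: 18.53
tool_pos: [0.4268, -0.0852, 0.3054]
tool_rot: [-89.7, 68.9, -33.5]
contact_force: [-0.1, 0.4, -0.3]
finger_gap: 0.0619
```

```bash
python3 -c "
from meas import *
s=ctrl.state();print(s['time_s'],s['tool_pos'],s['contact_force'].round(1))
for n in('side','top','wrist'): cap(n,n+'8')
p,d,s=load('side8');cv2.imwrite('pics/side8z.png',cv2.resize(p[130:340,210:480],None,fx=2.5,fy=2.5)[:,:,::-1])
C=cloud('wrist',*load('wrist8')[1:]);
X,Y,Z=C[...,0],C[...,1],C[...,2]
P=np.c_[X.ravel(),Y.ravel()]-D0; u=P@e; w=P@[-e[1],e[0]]; z=Z.ravel()
for lo in np.arange(.04,.2,.02):
  m=(z>lo)&(z<lo+.02)&(u>.04)&(u<.16)&(abs(w)<.016)&((z>.1)|(u<.08)); print(lo,m.sum(),u[m].mean(),w[m].mean())
tidy('wrist','wrist8'); tidy('side','side8')"
```

```text
18.5333 [ 0.42681119 -0.08518753  0.30540995] [-0.1  0.4 -0.3]
0.04 4 0.06494967832916027 0.004743012335393595
0.06 22 0.07479789922909076 -0.00030909968827371245
0.07999999999999999 5 0.07783235605166383 -0.003558191177016451
0.09999999999999999 54 0.0906332780555144 0.002743875073869137
0.12 57 0.10491528354490315 -0.0008328625484707155
0.13999999999999999 108 0.11063151127562335 -0.001092705464453373
0.15999999999999998 878 0.10719333884830323 -0.002064192736960803
0.18 0 nan nan
wrist centre [ 0.55946673 -0.17169462  0.089427  ] 0.0011893388188043627
chan 631 146.75047003735628 [ 0.47381541 -0.11506016  0.08870187] 134.61092844898 158.4740385713898 0.11135655055910709
tab 164 -35.48268020151862 [ 0.59970343 -0.20037683  0.11693381]
opening [102.25494549 103.85648299 190.61665519] 647
side centre [ 0.55835857 -0.17285496  0.08920582] 0.00042010112386013746
chan 178 156.04328883926166 [ 0.47089362 -0.12020448  0.09160622] 135.35079980312966 158.12936511354968 0.11149093979981925
tab 197 -43.833619865315086 [ 0.57135543 -0.18533315  0.11551472]
opening [101.22310848 103.12355899 157.06538548] 413<string>:10: RuntimeWarning: Mean of empty slice.
  ret = ret.dtype.type(ret / rcount)
```

View pics/side8z.png

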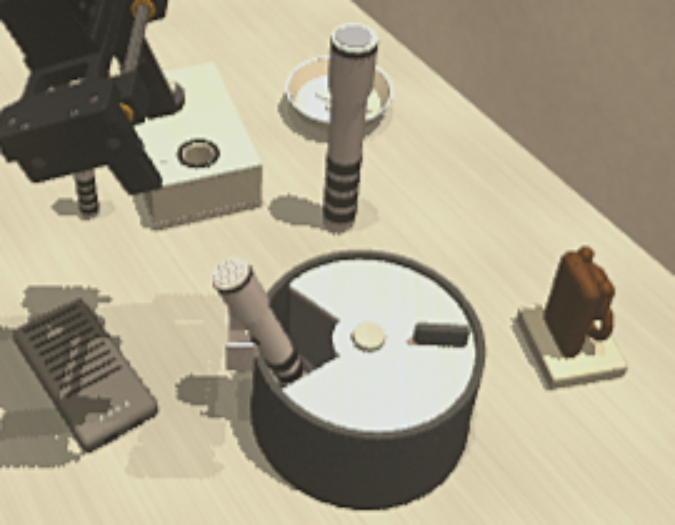

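View pics/wrist8.png

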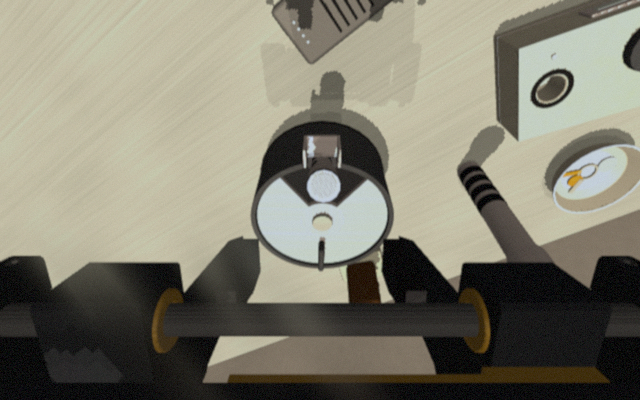

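View pics/top8.png

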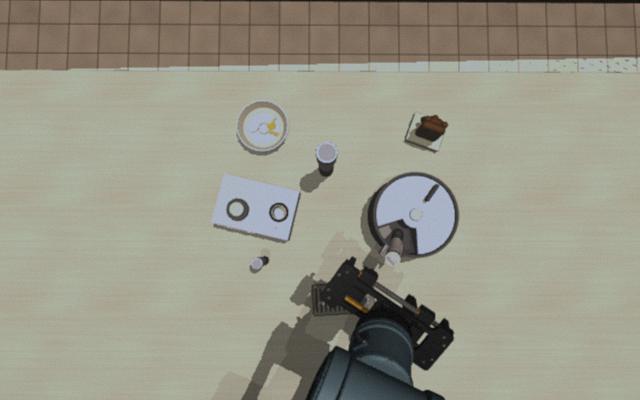

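```bash
python3 -c "
from meas import *
tidy('top','top8')
p,d,s=load('top8');C=cloud('top',d)
for n in('side8','side7'):
  p,d,s=load(n);C=cloud('side',d);X,Y,Z=C[...,0],C[...,1],C[...,2]
  m=(Z>.113)&(Z<.125)&(np.hypot(X-.604,Y+.2035)<.035);q=C[m];print(m.sum(),q.mean(0),cv2.minAreaRect(q[:,:2].astype(np.float32)))
"
```

```text
top centre [ 0.55780697 -0.1729305   0.0886982 ] 0.0003981089171197169
chan 59 138.88888341216068 [ 0.48055802 -0.10482121  0.08924779] 134.4141539178508 144.74378896249806 0.11063675672980533
tab 116 -33.85073399781035 [ 0.5759811  -0.18512033  0.11587799]
opening [109.94142738 143.52187679 190.0660589 ] 499
98 [ 0.60273602 -0.20529898  0.1172179 ] ((0.6030685901641846, -0.20522689819335938), (0.009061764925718307, 0.04051738977432251), 56.8778190612793)
95 [ 0.60265877 -0.20503913  0.11726651] ((0.6035193204879761, -0.20458979904651642), (0.008871052414178848, 0.0403745174407959), 56.492820739746094)
```

```bash
python3 -c "
from h import *
print(ctrl.job_done())"
```

```text
the job is handed in; nothing more can be done
None
```

The job is handed in. The middle-sized torch stands tail down in the notched compartment and leans outward in the notch. The whole run took about 18.6 s of the 64 s allowed.

- **Cover:** I gripped the thumb tab and swung the cover about 86° counter-clockwise. In the last side picture the tab's long axis lies about 0.5° from the notch's axis. The cruder tab and opening readings scatter between 0° and about 10° because of parallax and because the torch blocks part of the view.
- **Torch:** I lifted it by its head from the charging block and lowered it already tilted about 15° outward. It touched the floor gently, with at most about 12 N on the wrist. I leaned it into the notch, pressed lightly (about 6 N) and only then opened the jaws. The last pictures show it at rest, about 21° outward by the tool angle at release, and centred in the channel to within about 2 mm.
- **Everything else:** In the last pictures the button, key dish and knocker look undisturbed, as do the other two torches. The power bank was partly hidden in the last top view, but the side and wrist views show it where it was. The gripper was clear of everything when I handed in.

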